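Vent the resin pot on the farrier's stand

ROBOT

A 6-joint arm with a two-finger parallel gripper is mounted at the origin on the work surface. World frame = base frame: x ahead of the robot, y to its left, z up, the work surface at z = 0. Lengths are in m, angles in rad, forces in N, time in s.
With the tool pointing down it reaches from about 0.375 to 0.9 m from the base axis. Payload 3.1 kg.
Tool frame: the origin (TCP) lies midway between the tips of the shut fingers; the grasp point (between the pads) lies 19 mm behind it; x points along the fingers, y is the direction in which the jaws open and shut, and the axes are right-handed (so a half turn about x gives the same grasp; the last joint's range is limited). The gripper opens to 87 mm and grips with 3 to 60 N. Pads are 19 mm wide; open, the fingers measure 117 mm over their backs; the gripper's body (75 mm by 190 mm) begins 51 mm behind the grasp point.
Start: joints at [0.988, 0.527, 1.433, -0, 1.181, -0.178], TCP at [0.246, 0.574, 0.223] pointing down, gripper open.
Joint ranges: [-3.08, 3.08], [-0.75, 2.2], [0.22, 2.44], [-1.43, 4.57], [0, 2.65], [-2.85, 2.85]. Speed limits (rad/s): [2.79, 2.79, 3.14, 3.14, 3.14, 3.14].

INTERFACE

Orientations are given as a unit quaternion [x, y, z, w].
In Python, from rig import get_obs, imaging, robot gives the robot as it stands.
- The arm moves only by the shell command python3 -m inch 'ROWS' [FORCE]. ROWS is JSON, a list of rows, each a list of 3 entries, a list of its own where there are three numbers: the finger opening in mm, from 0 to 87, then the shift along the tool's x, y, z in mm, then the turn, a rotation vector about the tool's x, y, z in degrees. In form: [[grip, [dx, dy, dz], [wx, wy, wz]], ...]. A call has 1 to 12 rows; each row shifts and turns the pose as measured when the row begins, along the tool's axes as they then stand; what a row does not reach is not made up. A row lasts 1/8 s, in which the tool goes at most 62.5 mm and 10.7 degrees, less where a joint would pass 70% of its speed; a pose out of reach is approached as far as the arm can. A call with a gripper value outside its range is refused whole. The fingers move at their own pace and stop on an object; FORCE is the grip in N (left out, the last holds). Time passes only in rows, so rows that do not move let the fingers close. It gives the time, the measured TCP pose, the force and the opening at its end, in the units of the state.
- get_obs(): the state, without advancing time (a new reading comes with each control period).
- imaging.camera(name): name is "scene" or "top" or "wrist"; returns the picture (400x640x3 uint8, red, green, blue); there is no depth.
- imaging.camera_params(name): a dict with "camera_matrix" (3x3 intrinsics, pixels), "xyz" and "rotation" of the camera in the world. Camera axes: x right, y down, z forward; pixel columns grow to the right and rows downward; lengths in m; the calibration is good to about 2 mm. A picture is of the moment at which its call begins: read the wrist's pose just before it. camera_params takes no time and is no camera call; for the wrist camera it gives the pose at the moment of the call.
- robot.hand_in(): hands the job in, once; it reports no verdict.
Trained networks look in the newest picture that a camera, given by its name, has taken for a name from the list of things; names that differ only in an ending like _2 or _b are one class to them, and where a whole thing is asked for, a point or a joint stands for the part that bears it (a point fixed in the world has none). Each returns a list of dicts, best first, with "confidence" (0 to 1); they miss things now and then, are a little off and sometimes report something else, mostly with a low value. They report only what shows in the picture. A call takes as long as a camera call.
- imaging.cut_out(camera, target): "pixels" (400x640 bool, what is visible of it) and "box" ([centre column, centre row, width, height] in pixels, round what is visible of it).
- imaging.tip_of(camera, target): "pixel" ([column, row] in pixels: a listed point, or the origin of a listed thing).
The state is a dict: "time": time; "q": joint angles; "joint_velocities": joint speeds; "joint_torque": joint torques, N m; "position": TCP position; "tool_rot": TCP orientation; "ft_force": force on the tool from outside, world axes, zero at the start; "moment": the same for the moment, N m; "grip_width": finger opening in m.
Only numpy, scipy, OpenCV 4.12 (cv2) and the standard library are available. Lean on these libraries where they do the work, as an engineer would, in place of code of your own. Each camera call takes 0.05 s, during which the arm holds its last target. There are 200 camera calls.

TASK

Stand the square white pot with the blue screw cap upright in the square cup on top of the green stand, then screw its cap down clockwise until it stops, and then back it off a quarter turn so that the pot can vent. Finish while holding the cap at that position, the gripper still closed on it and the pot still seated in the cup. Do not knock the pot over and leave the other things where they are.

Things in the scene. Friction and masses are not known exactly. Their poses are not given: they have to be found in the camera images.
- pot_middle (a point): Middle of the loose square white pot, 50 x 50 mm, 77 mm high without its cap, about 0.3 to 0.55 kg, yellow label. On its upright axis, 38.5 mm over its underside; z up, x and y square to its side faces. The cap is on the same axis. Lift the pot by its cap, whose stiff thread carries the pot's yaw: gripped lower, by its sides, the tall cap may strike the gripper's palm.
- cap_middle (a point): Middle of the pot's blue ribbed round cap, 42 mm across, 28 mm high, white tick on top. On its axis, 14 mm under its top; screwed home, 95 mm over the pot's underside. Only 4 mm separate cap and pot top: grip the cap's upper half. Thread already started, 3 mm rise a turn, about 0.08 N m to turn, hard stop. Only the cup keeps the pot from turning.
- cap (a joint): Angle of the cap on the pot in rad: 0 where it bottoms out, growing as it is unscrewed (anticlockwise seen from above). Starts 1.8 to 2.9 rad open; 1.57 is a quarter turn off.
- cup_floor (a point): Centre of the floor of the square steel cup on top of the green stand (fixed to the table), 75 mm above the table. z up, x and y square to its walls. Inside 55 x 55 mm; upright walls 9 mm high, then flared lips that end 16 mm above the floor, 39 mm from the axis. The stand's round foot is 136 mm across. The pot fits any of the four ways round.

How it is judged:
On the way, in this order (a step that is already met when the one before it is completed fails the run):
1. the pot stands upright in the stand's cup, its cap not yet home (horizontal distance between pot_middle and cup_floor below 0.006 m and z of pot_middle in the frame of cup_floor below 0.0425 m and angle between pot_middle's own z axis and vertical below 0.1 rad), for 0.2 s.
2. the cap is screwed down to its stop, the pot in the cup (value of joint cap below 0.08 rad and horizontal distance between pot_middle and cup_floor below 0.006 m and z of pot_middle in the frame of cup_floor below 0.0465 m), for 0.2 s.
At the end, for the whole second after the job is handed in: After having been screwed to its stop, the cap stands still a quarter turn off it (1.57 rad, within 0.35), gripped by the fingers with over 4 N, and the pot stands upright (within 0.1 rad) in the cup, within 6 mm of its centre and within 4 mm of its floor (all of step 1 and value of joint cap between 1.22 and 1.92 rad and contact force between cap and the fingers above 4 N and z of pot_middle in the frame of cup_floor above 0.0345 m and velocity of joint cap between -0.1 and 0.1 rad/s); the arm keeps its last pose, push and grip.
It fails at once if the pot is knocked over (angle between pot_middle's own z axis and vertical above 0.6 rad).
It fails at once if another thing is displaced by over 30 mm (distance of any of shoe_a, shoe_b, glue_bottle, tall_bottle, amber_jar, hammer, screwdriver, rasp from where it was at the start of the episode above 0.03 m).
It also fails if it takes over 61 s, if anything falls off the work surface, if the arm or the gripper's body presses on something with over 40 N, if the wrist force passes 120 N, or if a joint passes its speed limit or range.

## Working session

There is one attempt and no reset: what is moved stays moved. The work goes in short steps, Python scripts to look and compute and a shell command to move; the robot and the scene stay as the last step left them, time stands still between calls to the robot, and variables do not carry over. Pictures are saved under pics/ and viewed, about 8 in all and at most 12, crops included, and the job is handed in when it is done.

```bash
ls; mkdir -p pics; cat > h.py <<'E'
import numpy as np, cv2
from scipy.spatial.transform import Rotation as R
from rig import get_obs, imaging, robot
def par(n):
    p=imaging.camera_params(n); K=np.array(p["camera_matrix"]); r=np.array(p["rotation"])
    if r.shape!=(3,3): r=R.from_quat(r).as_matrix()
    return K,np.array(p["xyz"]),r
def ray(P,px):
    K,c,r=P; d=r@np.linalg.inv(K)@np.array([px[0],px[1],1.]); return c,d/np.linalg.norm(d)
def atz(P,px,z):
    c,d=ray(P,px); return c+d*(z-c[2])/d[2]
def tri(L):
    A=np.zeros((3,3));b=np.zeros(3)
    for c,d in L:
        M=np.eye(3)-np.outer(d,d);A+=M;b+=M@c
    x=np.linalg.solve(A,b); return x,[np.linalg.norm(np.cross(x-c,d)) for c,d in L]
def save(n,im): cv2.imwrite('pics/'+n,cv2.cvtColor(im,cv2.COLOR_RGB2BGR))
E
python3 - <<'E'
from h import *
P={}
rays={}
for n in ["scene","top"]:
    im=imaging.camera(n); save(n+'1.png',im); P[n]=par(n); print(n,P[n][1].round(3),P[n][2].round(2).tolist(), P[n][0][0,0])
    for t in ["pot_middle","cap_middle","cup_floor"]:
        o=imaging.tip_of(n,t); print(t,[(np.round(a["pixel"],1),round(a["confidence"],2)) for a in o[:3]])
        if o: rays.setdefault(t,[]).append(ray(P[n],o[0]["pixel"]))
for t,L in rays.items():
    if len(L)>1: print(t,tri(L))
print(get_obs())
a=cv2.imread('pics/scene1.png');b=cv2.imread('pics/top1.png')
E
```

```text
pics
scene [1.143 0.414 0.591] [[-0.58, 0.44, -0.69], [0.82, 0.33, -0.48], [0.02, -0.84, -0.54]] 460.3187280550748
pot_middle [(array([394.9, 242.3]), 0.89)]
cap_middle [(array([400. , 214.4]), 0.62), (array([274. , 191.4]), 0.21)]
cup_floor [(array([275.2, 191.4]), 0.85)]
top [ 0.487 -0.016  0.831] [[-0.01, -1.0, 0.08], [-1.0, 0.01, 0.01], [-0.01, -0.08, -1.0]] 427.208056650859
pot_middle [(array([244.5, 232.3]), 0.89), (array([238.2, 226.9]), 0.7)]
cap_middle [(array([236. , 228.8]), 0.71)]
cup_floor [(array([384.7, 202.7]), 0.6)]
pot_middle (array([0.48711076, 0.13795765, 0.03094958]), [np.float64(0.0029592756116930932), np.float64(0.002959275611693084)])
cap_middle (array([0.49233545, 0.14064451, 0.10115692]), [np.float64(0.0008520491547938723), np.float64(0.0008520491547938765)])
cup_floor (array([ 0.53681366, -0.11944269,  0.07341349]), [np.float64(0.0029722225396387088), np.float64(0.0029722225396386598)])
{'time': 0.4, 'q': array([ 9.87481014e-01,  5.27661450e-01,  1.43285279e+00,  1.08777961e-05,
        1.18137910e+00, -1.78499894e-01]), 'joint_velocities': array([-0.00114863, -0.00142694, -0.00168702, -0.0005599 ,  0.00096886,
       -0.00024522]), 'joint_torque': array([ 2.67929718e-04, -4.39503694e+01, -1.76658100e+01,  6.32837880e-02,
        5.30269055e-02, -6.35608012e-05]), 'position': array([0.24606509, 0.57440549, 0.22240037]), 'tool_rot': array([ 0.14205265,  0.692714  , -0.14224739,  0.69262835]), 'ft_force': array([ 0.41551279, -0.29187322,  0.42920413]), 'moment': array([-0.02061413, -0.00206333,  0.08344675]), 'grip_width': 0.0873349547703783}
```

View pics/scene1.png

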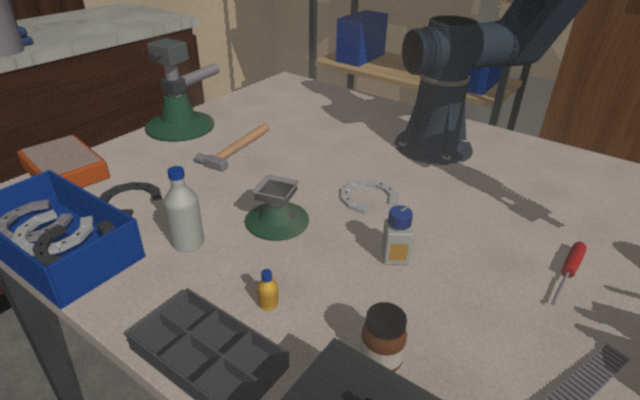

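View pics/top1.png

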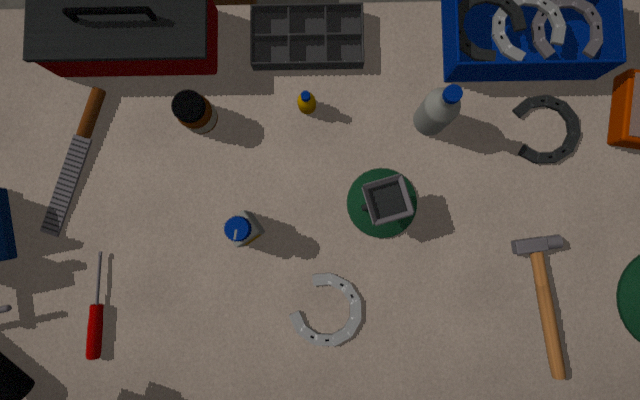

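The scene view shows the pot at (397,240) and the cup at (275,190). The top view shows the cap at (238,228) with its tick and the cup at (388,200), with the tall bottle nearby at (435,110). Next I measure the cup's yaw from its rim in the top view and plan the approach above the pot.

```bash
cat >> h.py <<'E'
def yawy(o=None):
    o=o or get_obs(); m=R.from_quat(o["tool_rot"]).as_matrix(); return np.degrees(np.arctan2(m[1,1],m[0,1])),m
def plan(p,cw=0):
    """shift (mm) in present tool axes to world p; tilt rotvec to point straight down plus cw deg clockwise"""
    o=get_obs(); y,m=yawy(o); s=m.T@(np.array(p)-o["position"])*1000
    X=np.array([0,0,-1.]);Y=m[:,1]*[1,1,0];Y/=np.linalg.norm(Y);T=np.c_[X,Y,np.cross(X,Y)]
    tilt=np.degrees(R.from_matrix(m.T@T).as_rotvec())
    print("t",round(o["time"],2),"pos",o["position"].round(4),"yawY",round(y,2),"q6",round(o["q"][5],3),"shift",s.round(1),"|",round(np.linalg.norm(s)),"tilt",tilt.round(2),"F",o["ft_force"].round(1),"M",o["moment"].round(2),"w",round(o["grip_width"]*1000,1))
E
python3 - <<'E'
from h import *
plan([0.45,0.139,0.26])
g=cv2.imread('pics/top1.png'); save('x.png',cv2.cvtColor(cv2.resize(g[160:245,340:430],None,fx=6,fy=6,interpolation=cv2.INTER_CUBIC),cv2.COLOR_BGR2RGB))
K,c,r=par("wrist"); m=yawy()[1]; o=get_obs(); print("cam in tool",(m.T@(c-o["position"])).round(3),(m.T@r).round(2).tolist(),K[0,0])
o=imaging.cut_out("top","cup_floor"); print(len(o),[(a["confidence"],np.round(a["box"])) for a in o])
E
```

```text
t 0.4 pos [0.2461 0.5744 0.2224] yawY 66.81 q6 -0.178 shift [ -37.5 -319.9  358.9] | 482 tilt [-0.   -0.    0.02] F [ 0.4 -0.3  0.4] M [-0.02 -0.    0.08] w 87.3
cam in tool [-0.162 -0.001 -0.071] [[0.0, -0.26, 0.97], [1.0, 0.0, -0.0], [-0.0, 0.97, 0.26]] 284.7179755664217
1 [(0.82, array([381., 202.,  71.,  70.]))]
```

View pics/x.png

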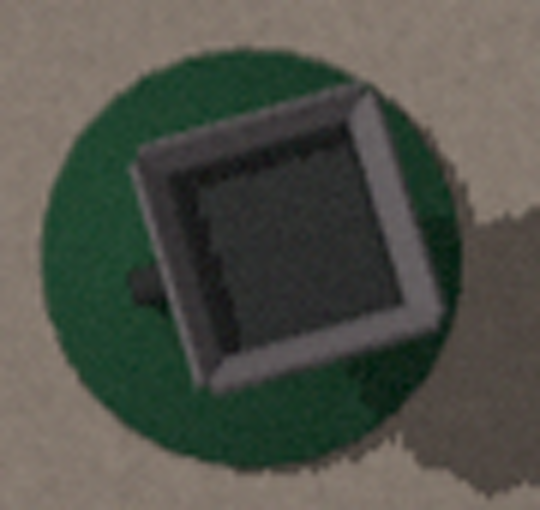

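The crop shows the cup rim's outer corners at (137,152), (365,85), (442,325) and (208,388) in crop pixels. I move towards the pot while computing the cup's pose.

```bash
python3 -m inch '[[87,[-5,-40,45],[0,0,0]],[87,[-5,-40,45],[0,0,0]],[87,[-5,-40,45],[0,0,0]],[87,[-5,-40,45],[0,0,0]],[87,[-5,-40,45],[0,0,0]],[87,[-5,-40,45],[0,0,0]],[87,[-4,-40,45],[0,0,0]],[87,[-4,-40,44],[0,0,0]]]' 30
python3 - <<'E'
from h import *
P=par("top")
px=np.array([(137,152),(365,85),(442,325),(208,388)])/6+[340,160]-0.42
C=np.array([atz(P,p,0.091) for p in px]); print(C.round(4).tolist(),C.mean(0))
for i in range(4):
    d=C[(i+1)%4]-C[i]; print(np.linalg.norm(d).round(4), np.degrees(np.arctan2(d[1],d[0]))%90)
plan([0.488,0.139,0.26])
im=imaging.camera("wrist"); save('w1.png',im); Pw=par("wrist")
for t in ["pot_middle","cap_middle"]:
    for a in imaging.tip_of("wrist",t)[:2]: print(t,np.round(a["pixel"],1),round(a["confidence"],2),atz(Pw,a["pixel"],.0385 if t[0]=='p' else 0.096).round(4))
E
```

```text
time: 1.45
position: [0.4577, 0.1318, 0.2625]
tool_rot: [0.141, 0.691, -0.137, 0.696]
ft_force: [0.4, 0.0, -0.5]
grip_width: 0.0874
[[0.5655, -0.0767, 0.091], [0.5841, -0.1432, 0.091], [0.5142, -0.1635, 0.091], [0.4969, -0.0958, 0.091]] [ 0.54016329 -0.11978034  0.091     ]
0.0691 15.673049870084498
0.0728 16.15906038484357
0.0699 14.316274870457718
0.0712 15.54597150833283
t 1.45 pos [0.4577 0.1318 0.2625] yawY 67.36 q6 -1.135 shift [ 2.8 18.2 25.2] | 31 tilt [-0.    0.36 -0.43] F [ 0.4  0.  -0.5] M [ 0.03 -0.03  0.01] w 87.4
pot_middle [332.3 193.2] 0.92 [0.4976 0.1322 0.0385]
cap_middle [336.  206.1] 0.77 [0.4988 0.1332 0.096 ]
```

View pics/w1.png

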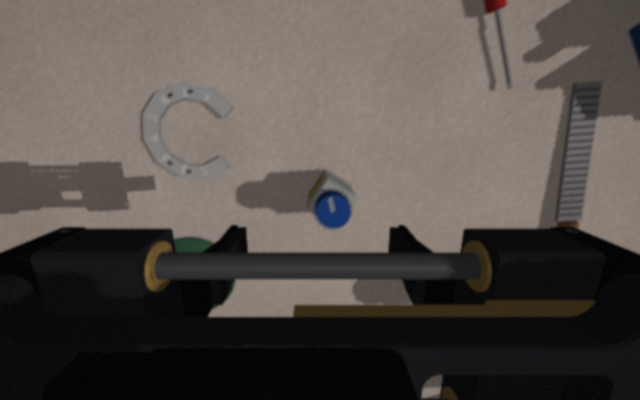

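The wrist picture shows the blue cap at (333,210) with the body leaning away behind it. I'll move closer above the pot for its yaw and exact position.

```bash
python3 -m inch '[[87,[30,8,15],[0,0.3,-0.4]],[87,[30,8,10],[0,0,0]],[87,[0,0,0],[0,0,0]],[87,[0,0,0],[0,0,0]]]'
python3 - <<'E'
from h import *
plan([0.494,0.136,0.2])
im=imaging.camera("wrist"); Pw=par("wrist")
for t in ["pot_middle","cap_middle"]:
    for a in imaging.tip_of("wrist",t)[:2]: print(t,np.round(a["pixel"],1),round(a["confidence"],2),atz(Pw,a["pixel"],.0385 if t[0]=='p' else 0.096).round(4))
o=imaging.cut_out("wrist","pot_middle"); b=o[0]; print(b["box"],b["confidence"])
print("top cap",atz(par("top"),[236,228.8],.096),"pot",atz(par("top"),[244.5,232.3],.0385))
print("scene cap",atz(par("scene"),[400,214.4],.096),"pot",atz(par("scene"),[394.9,242.3],.0385))
save('w2.png',cv2.resize(im[100:230,260:400],None,fx=5,fy=5,interpolation=cv2.INTER_CUBIC))
E
```

```text
time: 2.1
position: [0.4866, 0.1401, 0.2026]
tool_rot: [0.14, 0.693, -0.139, 0.693]
ft_force: [-0.6, -0.2, -0.0]
grip_width: 0.0873
t 2.1 pos [0.4866 0.1401 0.2026] yawY 67.2 q6 -1.115 shift [ 2.6 -0.9  8.4] | 9 tilt [-0.    0.03 -0.1 ] F [-0.6 -0.2 -0. ] M [-0.03 -0.02  0.01] w 87.3
pot_middle [320.  190.1] 0.77 [0.494  0.1388 0.0385]
cap_middle [322.  204.3] 0.77 [0.4949 0.14   0.096 ]
[319.0, 194.1, 60.7, 70.9] 0.75
top cap [0.49194666 0.14251407 0.096     ] pot [0.4856356  0.13908486 0.0385    ]
scene cap [0.4861177  0.13712027 0.096     ] pot [0.49799317 0.13944912 0.0385    ]
```

View pics/w2.png

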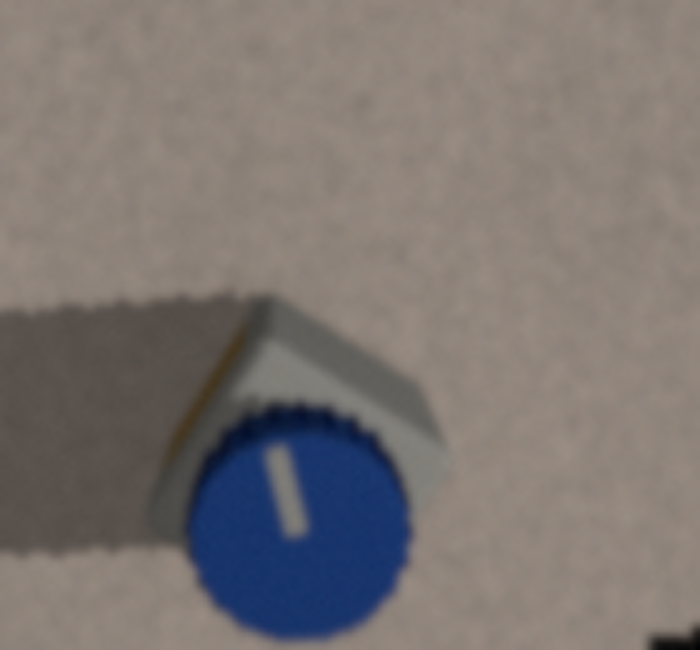

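In the crop, the cap disc centre is at (300,525). The top-face edge runs from (265,340) to (448,450) and the bottom edge from (272,297) to (418,386).

```bash
python3 - <<'E'
from h import *
Pw=par("wrist")
f=lambda x,y,z: atz(Pw,(np.array([x,y])+.5)/5-.5+[260,100],z)
print("cap",f(300,525,.1105))
A=f(265,340,.077);B=f(448,450,.077)
for a,b in ((A,B),(f(272,297,0),f(418,386,0)),(A,f(235,392,.077)),(f(270,297,0),f(152,510,0))):
    d=b-a; print(a.round(4),b.round(4),np.linalg.norm(d).round(4),np.degrees(np.arctan2(d[1],d[0]))%90)
d=(B-A)[:2]; n=np.array([-d[1],d[0]]); 
for s in (1,-1): print("centre from top edge",(A+B)[:2]/2+s*n/2)
c=f(300,525,.1105); plan([c[0],c[1],.2])
E
```

```text
cap [0.49128139 0.13858351 0.1105    ]
[0.4617 0.1436 0.077 ] [0.4976 0.1696 0.077 ] 0.0443 35.88856352632391
[0.4632 0.1436 0.    ] [0.4992 0.1696 0.    ] 0.0444 35.75774959496727
[0.4617 0.1436 0.077 ] [0.4692 0.1337 0.077 ] 0.0124 37.16218804959012
[0.463  0.1432 0.    ] [0.5029 0.092  0.    ] 0.0649 37.99802584297379
centre from top edge [0.46661574 0.17455854]
centre from top edge [0.49261235 0.13863053]
t 2.3 pos [0.4872 0.1394 0.2031] yawY 67.14 q6 -1.115 shift [3.1 0.8 4.1] | 5 tilt [-0.    0.13 -0.14] F [ 0.1 -0.3 -0. ] M [ 0.   -0.    0.03] w 86.9
```

```bash
python3 -m inch '[[87,[20,1,4],[0,0,0]],[87,[30,0,0],[0,0,0]],[87,[30,0,0],[0,0,0]],[87,[25,0,0],[0,0,0]],[87,[8,0,0],[0,0,0]],[87,[0,0,0],[0,0,0]]]' 35
python3 - <<'E'
from h import *
plan([0.4915,.1386,.085])
im=imaging.camera("wrist"); Pw=par("wrist")
save('w3.png',im)
E
```

```text
time: 3.05
position: [0.4961, 0.1394, 0.0932]
tool_rot: [0.142, 0.688, -0.138, 0.699]
ft_force: [-0.6, 0.1, 1.2]
grip_width: 0.0869
t 3.05 pos [0.4961 0.1394 0.0932] yawY 67.15 q6 -1.117 shift [ 8.1 -2.6 -4.1] | 9 tilt [-0.    0.82 -0.48] F [-0.6  0.1  1.2] M [ 0.06 -0.01  0.  ] w 86.9
```

View pics/w3.png

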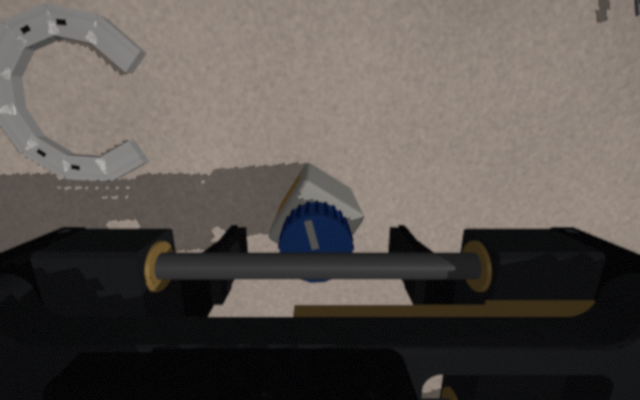

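The cap sits between the fingers with its disc centre near (316,243), a little off-centre.

```bash
python3 - <<'E'
from h import *
Pw=par("wrist"); c=atz(Pw,[316,242.5],.1105); print(c); plan([c[0],c[1],.085])
print(ray(Pw,[353,242])[1], 37*2/284.7*np.linalg.norm(Pw[1]-c))
E
```

```text
[0.48887617 0.14009077 0.1105    ]
t 3.1 pos [0.4964 0.1394 0.0936] yawY 67.15 q6 -1.117 shift [ 8.4 -2.4 -7.3] | 11 tilt [-0.    0.87 -0.5 ] F [0.2 0.2 0.2] M [ 0.04  0.04 -0.02] w 87.1
[ 0.43417813 -0.04228307 -0.89983415] 0.04112564165706117
```

```bash
python3 -m inch '[[87,[4,-2,-6],[0,0.8,-0.5]],[87,[4,0,0],[0,0,0]],[87,[0,0,0],[0,0,0]]]' 35
python3 - <<'E'
from h import *
plan([0.490,.1395,.085])
E
```

```text
time: 3.48
position: [0.4912, 0.1401, 0.0872]
tool_rot: [0.14, 0.692, -0.14, 0.695]
ft_force: [0.3, -0.7, 0.9]
grip_width: 0.0872
t 3.48 pos [0.4912 0.1401 0.0872] yawY 67.16 q6 -1.112 shift [ 2.2 -1.  -0.8] | 3 tilt [-0.    0.24 -0.08] F [ 0.3 -0.7  0.9] M [ 0.05 -0.05  0.05] w 87.2
```

```bash
python3 -m inch '[[60,[2,-1,-1],[0,0.2,0]],[38,[0,0,0],[0,0,0]],[34,[0,0,0],[0,0,0]],[30,[0,0,0],[0,0,0]],[30,[0,0,0],[0,0,0]],[30,[0,0,0],[0,0,0]]]' 35
python3 - <<'E'
from h import *
plan([0.540,-.120,.24])
E
```

```text
time: 4.22
position: [0.4903, 0.1398, 0.0854]
tool_rot: [0.141, 0.692, -0.139, 0.694]
ft_force: [-0.7, 1.2, 0.3]
grip_width: 0.0414
t 4.22 pos [0.4903 0.1398 0.0854] yawY 67.14 q6 -1.116 shift [-154.9 -219.7  146.9] | 306 tilt [-0.    0.09 -0.13] F [-0.7  1.2  0.3] M [ 0.23 -0.07  0.03] w 41.4
```

```bash
python3 -m inch '[[30,[-10,0,0],[0,0,0]],[30,[-20,0,0],[0,0,0]],[30,[-30,0,0],[0,0,0]],[30,[-30,0,0],[0,0,0]],[30,[-30,0,0],[0,0,0]],[30,[0,0,0],[0,0,0]]]'
python3 - <<'E'
from h import *
plan([0.540,-.120,.21])
im=imaging.camera("wrist"); o=imaging.cut_out("wrist","pot_middle"); print([(a["confidence"],np.round(a["box"])) for a in o[:1]])
save('w4.png',im[130:330,200:440])
E
```

```text
time: 4.97
position: [0.4866, 0.1389, 0.2081]
tool_rot: [0.139, 0.695, -0.14, 0.691]
ft_force: [-0.2, 1.3, -3.0]
grip_width: 0.041
t 4.97 pos [0.4866 0.1389 0.2081] yawY 67.17 q6 -1.116 shift [  -2.2 -217.9  149.7] | 264 tilt [-0.   -0.34  0.15] F [-0.2  1.3 -3. ] M [ 0.02 -0.03 -0.01] w 41.0
[(0.57, array([322., 236.,  85., 125.]))]
```

```bash
python3 -m inch '[[30,[0,-20,14],[0,0,0]],[30,[0,-40,27],[0,0,0]],[30,[0,-40,27],[0,0,0]],[30,[0,-40,27],[0,0,0]],[30,[0,-40,27],[0,0,0]],[30,[0,-38,26],[0,0,0]],[30,[0,0,0],[10,0,0]],[30,[0,0,0],[10,0,0]],[30,[0,0,0],[0,0,0]]]'
python3 - <<'E'
from h import *
plan([0.540,-.120,.21])
im=imaging.camera("wrist"); save('w5.png',im)
for t in ["cup_floor","pot_middle"]:
  for a in imaging.tip_of("wrist",t)[:1]: print(t,np.round(a["pixel"],1),a["confidence"])
im=imaging.camera("scene"); save('s5.png',cv2.resize(im[100:260,180:400],None,fx=3.5,fy=3.5,interpolation=cv2.INTER_CUBIC))
E
```

```text
time: 6.2
position: [0.5266, -0.1256, 0.1853]
tool_rot: [0.258, 0.674, -0.264, 0.64]
ft_force: [-0.1, 0.2, -4.4]
grip_width: 0.0409
t 6.2 pos [ 0.5266 -0.1256  0.1853] yawY 46.7 q6 -1.243 shift [-25.2  12.7   4.9] | 29 tilt [-0.03 -2.35  1.42] F [-0.1  0.2 -4.4] M [-0.02 -0.09  0.05] w 40.9
```

View pics/s5.png

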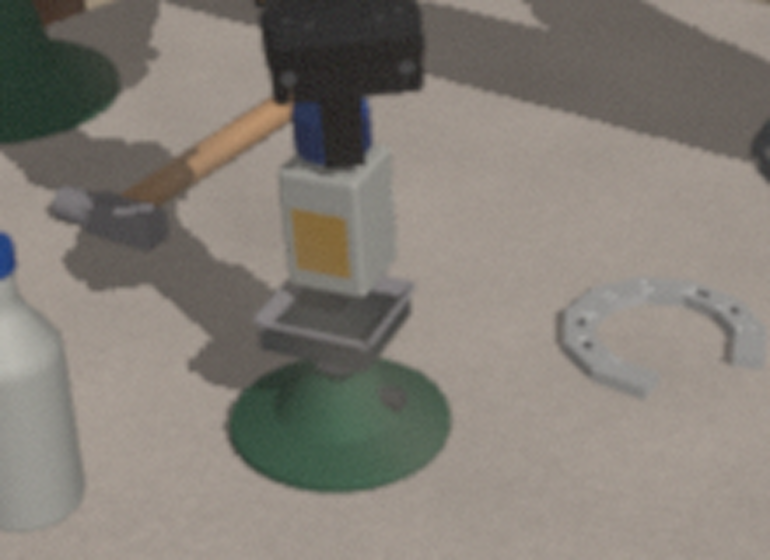

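View pics/w5.png

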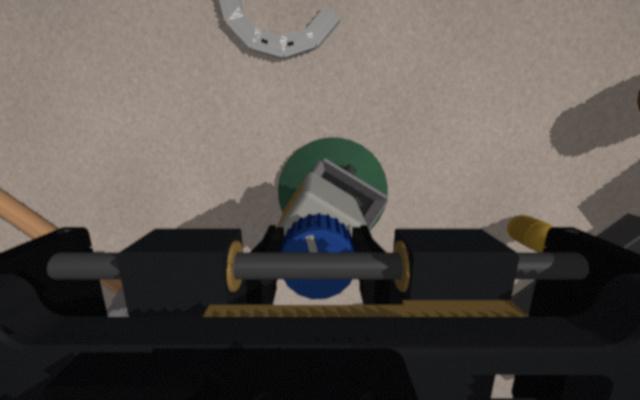

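The scene crop shows the pot hanging upright just over the cup, shifted back. In the wrist view the rim corners are near (323,159) and (386,191), so the cup lies to the +y side, which agrees with the plan. I correct position and tilt, then check again.

```bash
python3 - <<'E'
from h import *
Pw=par("wrist"); 
a,b=atz(Pw,[323,159],.091),atz(Pw,[386,191],.091); d=b-a
print(a,b,np.linalg.norm(d),np.degrees(np.arctan2(d[1],d[0]))%90)
E
python3 -m inch '[[30,[-10,6,2],[0,-1.2,0.7]],[30,[-8,6,2],[0,-1.2,0.7]],[30,[0,0,0],[0,0,0]],[30,[0,0,0],[0,0,0]]]'
python3 - <<'E'
from h import *
plan([0.540,-.120,.20])
im=imaging.camera("wrist"); save('w6.png',cv2.resize(im[130:310,220:440],None,fx=3.5,fy=3.5,interpolation=cv2.INTER_CUBIC))
E
```

```text
[ 0.49827277 -0.09600179  0.091     ] [ 0.55967013 -0.07349995  0.091     ] 0.06539089002518796 20.12764426636404
time: 6.9
position: [0.5402, -0.118, 0.2066]
tool_rot: [0.259, 0.655, -0.259, 0.661]
ft_force: [-0.3, 0.0, -3.6]
grip_width: 0.0414
t 6.9 pos [ 0.5402 -0.118   0.2066] yawY 46.95 q6 -1.237 shift [ 6.6 -1.6  1.2] | 7 tilt [-0.    0.44 -0.16] F [-0.3  0.  -3.6] M [ 0.01  0.04 -0.06] w 41.4
```

View pics/w6.png

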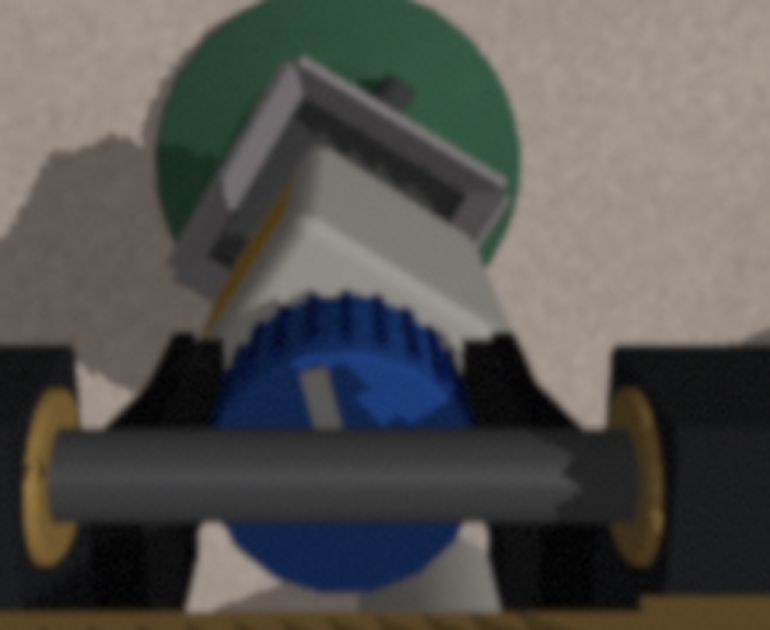

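This view shows the rim corners at (178,268), (303,60) and (507,185), and the pot's bottom edge from (320,150) to about (475,240).

```bash
python3 - <<'E'
from h import *
Pw=par("wrist"); o=get_obs(); zb=o["position"][2]-.0854
f=lambda x,y,z: atz(Pw,(np.array([x,y])+.5)/3.5-.5+[220,130],z)
L,B,Rr=f(178,268,.091),f(303,60,.091),f(507,185,.091)
an=lambda a,b:(np.linalg.norm(b-a).round(4),(np.degrees(np.arctan2((b-a)[1],(b-a)[0]))%90).round(1))
print(L,B,Rr,an(L,B),an(B,Rr),"cup centre",(L+Rr)/2)
a,b=f(320,150,zb),f(475,240,zb); print("pot bottom",a,b,an(a,b))
n=(b-a)[:2]/np.linalg.norm(b-a);m=(a+b)[:2]/2; print("pot c",m+0.025*np.array([n[1],-n[0]]))
a,b=f(310,218,zb+.077),f(490,325,zb+.077); print("pot top",a,b,an(a,b)); print(o["position"],zb)
E
```

```text
[ 0.51703018 -0.16300841  0.091     ] [ 0.49859841 -0.0952716   0.091     ] [ 0.56352314 -0.07716272  0.091     ] (np.float64(0.0702), np.float64(15.2)) (np.float64(0.0674), np.float64(15.6)) cup centre [ 0.54027666 -0.12008557  0.091     ]
pot bottom [ 0.51628896 -0.10476823  0.12119119] [ 0.56048483 -0.09176611  0.12119119] (np.float64(0.0461), np.float64(16.4))
pot c [ 0.54544272 -0.12225082]
pot top [ 0.51451892 -0.10344893  0.19819119] [ 0.55123508 -0.09342712  0.19819119] (np.float64(0.0381), np.float64(15.3))
[ 0.54026177 -0.11804328  0.20659119] 0.12119118774037266
```

```bash
python3 -m inch '[[30,[12,-0.5,0.5],[0,0.4,0]],[30,[12,0,0],[0,0,0]],[30,[6,0,0],[0,0,0]],[30,[0,0,0],[0,0,0]]]'
python3 - <<'E'
from h import *
plan([0.540,-.119,.1604])
E
```

```text
time: 7.45
position: [0.5394, -0.1188, 0.1729]
tool_rot: [0.261, 0.658, -0.259, 0.657]
ft_force: [-1.2, -0.5, -3.5]
grip_width: 0.0412
t 7.45 pos [ 0.5394 -0.1188  0.1729] yawY 46.92 q6 -1.241 shift [12.5  0.2  0.6] | 13 tilt [ 0.   -0.16 -0.1 ] F [-1.2 -0.5 -3.5] M [-0.03 -0.02  0.01] w 41.2
```

```bash
python3 -m inch '[[30,[4,0,0],[0,0,0]],[30,[4,0,0],[0,0,0]],[30,[0,0,0],[0,0,0]]]'
python3 - <<'E'
from h import *
plan([0.540,-.119,.1604])
E
```

```text
time: 7.82
position: [0.5398, -0.119, 0.1645]
tool_rot: [0.261, 0.658, -0.259, 0.657]
ft_force: [0.4, 0.2, -3.3]
grip_width: 0.0414
t 7.83 pos [ 0.5398 -0.119   0.1645] yawY 46.92 q6 -1.241 shift [4.1 0.1 0.2] | 4 tilt [ 0.   -0.13 -0.11] F [ 0.4  0.2 -3.3] M [ 0.   -0.01  0.03] w 41.4
```

```bash
python3 -m inch '[[30,[3,0,0],[0,0,0]],[30,[1.5,0,0],[0,0,0]],[30,[0.5,0,0],[0,0,0]],[30,[0,0,0],[0,0,0]]]'
python3 - <<'E'
from h import *
plan([0.540,-.119,.1604])
E
```

```text
time: 8.32
position: [0.5403, -0.119, 0.1605]
tool_rot: [0.26, 0.658, -0.259, 0.658]
ft_force: [-0.4, 0.4, -3.0]
grip_width: 0.0411
t 8.32 pos [ 0.5403 -0.119   0.1605] yawY 46.93 q6 -1.241 shift [ 0.1 -0.2 -0.2] | 0 tilt [ 0.   -0.03 -0.15] F [-0.4  0.4 -3. ] M [-0.07  0.11 -0.01] w 41.1
```

```bash
python3 -m inch '[[30,[1,0,0],[0,0,0]],[30,[1,0,0],[0,0,0]],[30,[0,0,0],[0,0,0]]]'
python3 - <<'E'
from h import *
plan([0.540,-.119,.1604])
E
```

```text
time: 8.7
position: [0.5404, -0.1189, 0.1604]
tool_rot: [0.26, 0.657, -0.259, 0.658]
ft_force: [-0.5, 0.2, -1.3]
grip_width: 0.0414
t 8.7 pos [ 0.5404 -0.1189  0.1604] yawY 46.94 q6 -1.241 shift [-0.  -0.3 -0.2] | 0 tilt [-0.    0.03 -0.16] F [-0.5  0.2 -1.3] M [-0.06  0.26 -0.01] w 41.4
```

Seated: z is at the expected 0.1604 and the floor is taking part of the weight. Now I screw clockwise (+x turn), following the thread down.

```bash
python3 -m inch '[[30,[0.2,0,0],[10,0,0]],[30,[0.2,0,0],[10,0,0]],[30,[0.2,0,0],[10,0,0]],[30,[0.2,0,0],[10,0,0]],[30,[0.2,0,0],[10,0,0]],[30,[0.2,0,0],[10,0,0]],[30,[0.2,0,0],[10,0,0]],[30,[0.2,0,0],[10,0,0]],[30,[0,0,0],[0,0,0]]]' 30
python3 - <<'E'
from h import *
plan([0.540,-.119,.1604])
E
```

```text
time: 9.82
position: [0.5439, -0.1183, 0.1597]
tool_rot: [0.632, 0.323, -0.625, 0.325]
ft_force: [-0.8, 0.1, 0.7]
grip_width: 0.0414
t 9.82 pos [ 0.5439 -0.1183  0.1597] yawY -35.48 q6 0.197 shift [-0.8 -2.8  2.8] | 4 tilt [ 0.   -0.42 -0.43] F [-0.8  0.1  0.7] M [ 0.08  0.38 -0.06] w 41.4
```

```bash
python3 -m inch '[[30,[0.2,-2,2],[0,-0.4,-0.4]],[30,[0.2,0,0],[9,0,0]],[30,[0.2,0,0],[9,0,0]],[30,[0,0,0],[0,0,0]]]'
python3 - <<'E'
from h import *
plan([0.540,-.119,.1604])
E
```

```text
time: 10.32
position: [0.5436, -0.1191, 0.1596]
tool_rot: [0.673, 0.221, -0.67, 0.223]
ft_force: [0.7, 0.5, -0.7]
grip_width: 0.0412
t 10.32 pos [ 0.5436 -0.1191  0.1596] yawY -53.47 q6 0.515 shift [-0.8 -2.2  2.9] | 4 tilt [ 0.   -0.25 -0.25] F [ 0.7  0.5 -0.7] M [ 0.14  0.14 -0.03] w 41.2
```

```bash
python3 -m inch '[[30,[0,-2,3],[0,0,0]],[30,[0.2,-0.3,0.3],[9,0,0]],[30,[0.2,-0.3,0.3],[9,0,0]],[30,[0,0,0],[0,0,0]]]'
python3 - <<'E'
from h import *
plan([0.540,-.119,.1604])
E
```

```text
time: 10.82
position: [0.5417, -0.1202, 0.1599]
tool_rot: [0.702, 0.113, -0.693, 0.117]
ft_force: [1.7, 1.0, -1.9]
grip_width: 0.0415
t 10.82 pos [ 0.5417 -0.1202  0.1599] yawY -71.34 q6 0.822 shift [-0.5 -1.6  1.2] | 2 tilt [ 0.   -0.66 -0.43] F [ 1.7  1.  -1.9] M [ 0.24 -0.09 -0.05] w 41.5
```

```bash
python3 -m inch '[[30,[0.3,-1,0.7],[0,-0.5,-0.3]],[30,[0.2,0,0],[9,0,0]],[30,[0.2,0,0],[9,0,0]]]'
python3 - <<'E'
from h import *
plan([0.540,-.119,.1604])
E
python3 -m inch '[[30,[0.2,0,0],[9,0,0]],[30,[0.2,0,0],[5,0,0]]]'
python3 - <<'E'
from h import *
plan([0.540,-.119,.1604])
E
```

```text
time: 11.2
position: [0.5422, -0.1207, 0.1596]
tool_rot: [0.709, 0.003, -0.705, 0.006]
ft_force: [2.3, -1.1, 0.2]
grip_width: 0.0417
t 11.2 pos [ 0.5422 -0.1207  0.1596] yawY -89.31 q6 1.14 shift [-0.8 -1.7  2.2] | 3 tilt [ 0.   -0.36 -0.23] F [ 2.3 -1.1  0.2] M [-0.06 -0.18  0.08] w 41.7
time: 11.45
position: [0.5433, -0.1215, 0.1596]
tool_rot: [0.705, -0.083, -0.699, -0.079]
ft_force: [2.9, 0.1, -0.8]
grip_width: 0.0416
t 11.45 pos [ 0.5433 -0.1215  0.1596] yawY -103.12 q6 1.383 shift [-0.8 -1.7  3.7] | 4 tilt [ 0.   -0.52 -0.28] F [ 2.9  0.1 -0.8] M [ 0.03 -0.23  0.89] w 41.6
```

The moment jumped to 0.89 N·m against a thread drag of 0.08, so the stop is reached. I dwell briefly there and look.

```bash
python3 -m inch '[[30,[0,-1,2],[2,0,0]],[30,[0,0,0],[1,0,0]],[30,[0,0,0],[0,0,0]],[30,[0,0,0],[0,0,0]]]'
python3 - <<'E'
from h import *
plan([0.540,-.119,.1604])
im=imaging.camera("wrist"); save('w7.png',cv2.resize(im[130:330,220:440],None,fx=3,fy=3,interpolation=cv2.INTER_CUBIC))
import json; K,c,r=par("wrist"); json.dump([K.tolist(),c.tolist(),r.tolist()],open('w7.json','w'))
E
```

```text
time: 11.95
position: [0.543, -0.1215, 0.1598]
tool_rot: [0.705, -0.099, -0.696, -0.092]
ft_force: [2.9, -1.4, -1.4]
grip_width: 0.0411
t 11.95 pos [ 0.543  -0.1215  0.1598] yawY -105.56 q6 1.429 shift [-0.6 -1.6  3.5] | 4 tilt [ 0.   -0.73 -0.45] F [ 2.9 -1.4 -1.4] M [-0.11 -0.34  0.68] w 41.1
```

View pics/w7.png

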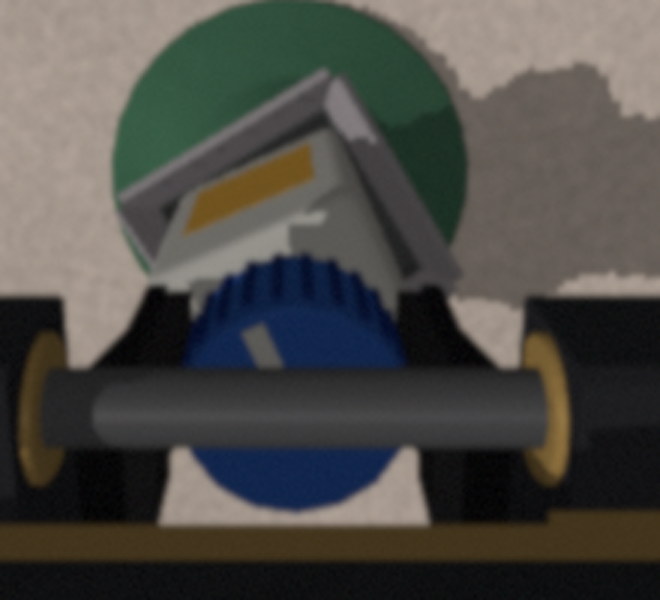

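The pot is twisted clockwise about 9-12° in the cup and the tick has moved slightly in the grip, so it is at the stop. I now back off about 102° of tool turn, which allows for pot play, in two parts with a check between.

```bash
python3 -m inch '[[30,[0,-0.8,1.8],[-9,-0.7,-0.4]],[30,[-0.1,-0.5,1.5],[-9,0,0]],[30,[-0.1,0,0],[-9,0,0]],[30,[-0.1,0,0],[-9,0,0]],[30,[-0.1,0,0],[-9,0,0]],[30,[0,0,0],[0,0,0]]]'
python3 - <<'E'
from h import *
plan([0.5405,-.1195,.1603])
E
```

```text
time: 12.75
position: [0.54, -0.1179, 0.1601]
tool_rot: [0.685, 0.183, -0.682, 0.18]
ft_force: [3.0, -1.0, -1.2]
grip_width: 0.0418
t 12.75 pos [ 0.54   -0.1179  0.1601] yawY -60.28 q6 0.628 shift [-0.2  1.7  0.4] | 2 tilt [-0.   -0.24  0.24] F [ 3.  -1.  -1.2] M [-0.42 -0.41  0.04] w 41.8
```

```bash
python3 -m inch '[[30,[-0.1,1,0.3],[-9,0,0]],[30,[-0.1,0,0],[-9,0,0]],[30,[-0.1,0,0],[-9,0,0]],[30,[-0.1,0,0],[-9,0,0]],[30,[-0.1,0,0],[-9,0,0]],[30,[0,0,0],[0,0,0]],[30,[0,0,0],[0,0,0]]]'
python3 - <<'E'
from h import *
plan([0.5405,-.1195,.1605])
im=imaging.camera("wrist"); save('w8.png',cv2.resize(im[130:330,220:440],None,fx=3,fy=3,interpolation=cv2.INTER_CUBIC))
E
```

```text
time: 13.62
position: [0.5389, -0.1162, 0.1604]
tool_rot: [0.567, 0.43, -0.561, 0.422]
ft_force: [1.6, -0.5, -2.2]
grip_width: 0.0415
t 13.62 pos [ 0.5389 -0.1162  0.1604] yawY -15.86 q6 -0.154 shift [-0.1  2.4  2.7] | 4 tilt [-0.   -0.77  0.21] F [ 1.6 -0.5 -2.2] M [-0.26 -0.55  0.13] w 41.5
```

View pics/w8.png

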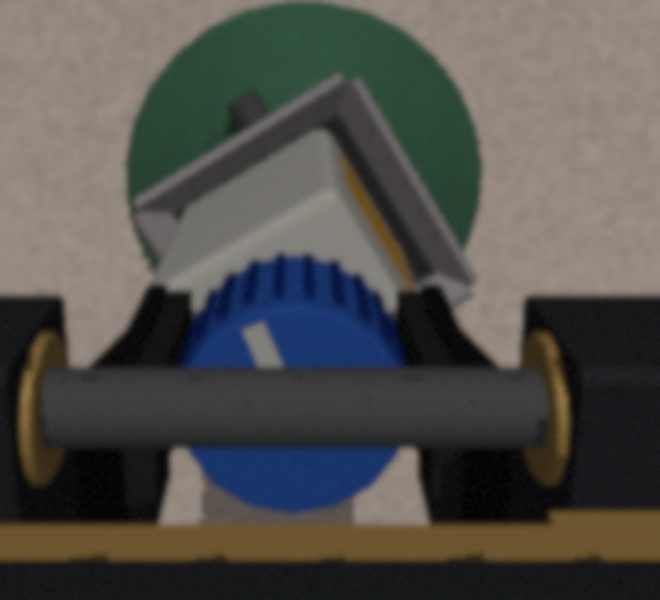

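The tick hasn't moved in the grip. The pot has turned back about 9° in the cup, so the cap is roughly 81° off. I turn about 9° more and re-centre.

```bash
python3 -m inch '[[30,[0,1.5,1.5],[-5,-0.8,0.2]],[30,[0,0.5,0.5],[-4,0,0]],[30,[0,0.5,1],[0,0,0]],[30,[0,0,0],[0,0,0]],[30,[0,0,0],[0,0,0]]]'
python3 - <<'E'
from h import *
plan([0.5405,-.1195,.1605])
im=imaging.camera("wrist"); save('w9.png',cv2.resize(im[130:330,220:440],None,fx=3,fy=3,interpolation=cv2.INTER_CUBIC))
im=imaging.camera("scene"); save('s9.png',cv2.resize(im[100:260,180:400],None,fx=3.5,fy=3.5,interpolation=cv2.INTER_CUBIC))
a=cv2.imread('pics/w9.png');b=cv2.imread('pics/s9.png'); 
cv2.imwrite('pics/c9.png',np.hstack([cv2.resize(a,(396,360)),cv2.resize(b,(404,360))]))
for t in ["pot_middle","cap_middle"]:
  for q in imaging.tip_of("scene",t)[:1]: print(t,np.round(q["pixel"],1),round(q["confidence"],2),atz(par("scene"),q["pixel"],.1135 if t[0]=='p' else .171).round(4))
E
```

```text
time: 14.3
position: [0.5387, -0.1165, 0.1604]
tool_rot: [0.531, 0.47, -0.531, 0.464]
ft_force: [1.7, 0.8, -0.4]
grip_width: 0.0417
t 14.3 pos [ 0.5387 -0.1165  0.1604] yawY -7.32 q6 -0.293 shift [-0.1  2.2  2.7] | 3 tilt [-0.   -0.33  0.29] F [ 1.7  0.8 -0.4] M [ 0.13 -0.42  0.03] w 41.7
pot_middle [275.5 176. ] 0.92 [ 0.5405 -0.1174  0.1135]
cap_middle [273.1 148.2] 0.6 [ 0.5341 -0.1262  0.171 ]
```

View pics/c9.png

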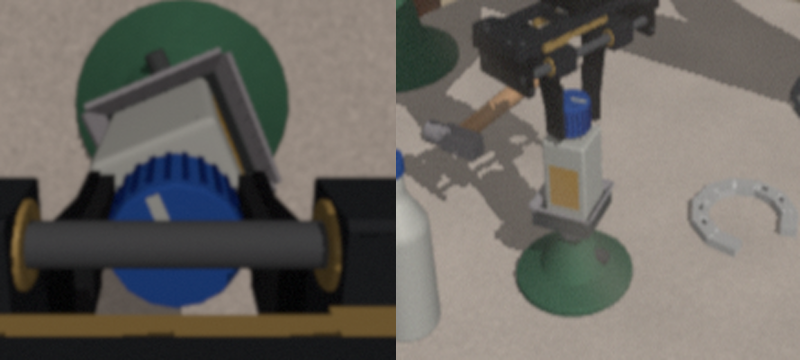

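The pot is now square in the cup, with both edges at about -23° in the wrist view. The tool has turned 98° from the stop and the pot about 10° with it, so the cap is about 88° off. The cup carries the pot's weight, and the scene view shows it seated.

```bash
python3 -c "
from h import *
o=get_obs();print(o['time'],o['joint_velocities'].round(4));print(robot.hand_in())"
```

```text
14.5 [ 0.0006 -0.0001  0.0008  0.0009 -0.001  -0.0017]
the job is handed in; nothing more can be done
None
```

I put the pot in the cup, screwed its cap down to the stop, backed it off about a quarter turn, and handed the job in at 14.5 s. The gripper was still closed on the cap (30 N set, 41.7 mm opening). No verdict was reported.

**Seating:** The pot was at the expected height and square in the cup. By the scene camera its middle is about 3 mm from the cup's centre, against the 6 mm limit.

**Stop:** After about 150° of clockwise turn the moment rose to about 0.9 N·m, far above the thread's 0.08 N·m, so I took that as the stop. The pot twisted about 10° in the cup and the cap slipped slightly in the grip there.

**Backed off:** The tool turned 98° back from the stop, and the pot followed by about 10°. I put the cap at about 88° (1.53 rad) off the stop. That is an estimate from edge slopes in the wrist pictures, good to a few degrees.

**What disagreed:**
- The tool drifted 3–4 mm sideways while turning. My corrections took out only part of it; it ended 3–4 mm from where I aimed, with a side force of about 2 N.
- Before the descent, the pot's edges in the wrist view put it about 4–6 mm off the tool's position. It still went into the cup without a notable force.
- The final network point for the cap was about 1 cm off the tool's position. Its confidence was low (0.6), so I did not use it.

The arm met nothing else along the way, but I did not measure the other things again at the end.

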